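Shut one worktop cupboard, open the other

TASK

I am done with the salt and pepper and need the spices next. Push the blue door of the small worktop cupboard shut until its roller catch snaps and it sits fully home, and pull the cream door of the other cupboard out of its catch and leave it standing open by at least 40 degrees. Either may be done first.

Things in the scene. Friction and masses are not known exactly. Their poses are not given: they have to be found in the camera images.
- blue_door (a joint): Opening angle (rad) of the blue door, front of a fixed white cupboard 180 wide, 120 deep, 200 mm high; 0 = fully home, up to 1.6, opening towards the robot about an upright hinge at its left edge (seen from the robot). Starts ajar. From 0.12 down to 0.04 a sprung roller resists with up to 11 N at the handle, then snaps the door to 0. Elsewhere it moves easily and stays where left.
- blue_handle (a point): Middle of the blue door's steel handle: level bar 11 mm thick, 46 mm clear between end posts, near the door's right edge, 180 mm above the worktop, 20 below the cupboard's top, 36 clear of the door. Frame turns with the door: +x into the door, square to it; y along the bar; z up. Hinge axis at x +49, y +135 mm in it. Opening turns it clockwise from above: its yaw = cupboard's yaw - joint value.
- cream_door (a joint): Opening angle (rad) of the cream door of the second, equal cupboard: same hinge side, meaning and catch as blue_door. Starts shut at 0. About 8 N at the handle pulls it out of the catch, which lets go between 0.04 and 0.12 rad; then it moves easily and stays where left.
- cream_handle (a point): Middle of the cream door's steel bar handle; sizes, frame and hinge offset as for blue_handle.

How it is judged:
By the outcome, as a careful person would: the job done as asked, in the order asked, and still so for the second after the job is handed in, with the robot touching nothing.
It also fails if it takes over 48 s, if anything falls off the work surface, if the arm or the gripper's body presses on something with over 40 N, if the wrist force passes 120 N, or if a joint passes its speed limit or range.

ROBOT

A 6-joint arm with a two-finger parallel gripper is mounted at the origin on a cart in front of the work surface, level with it; the furniture and walls round the work are solid. World frame = base frame: x ahead of the robot, y to its left, z up, the work surface at z = 0. Lengths are in m, angles in rad, forces in N, time in s.
With the tool pointing down it reaches from about 0.375 to 0.9 m from the base axis. Payload 3.1 kg.
Tool frame: the origin (TCP) lies midway between the tips of the shut fingers; the grasp point (between the pads) lies r.pinch_z behind it (r.pinch_z is the distance from the TCP to the grasp point, in m); z points along the fingers, y is the direction in which the jaws open and shut (so a half turn about z gives the same grasp; the last joint's range is limited). The gripper opens to 87 mm and grips with 3 to 60 N. Pads are 19 mm wide; open, the fingers measure 117 mm over their backs; the gripper's body (75 mm by 190 mm) begins 51 mm behind the grasp point.
Start: joints at [1.085, 0.527, 1.433, -0, 1.181, -0.178], TCP at [0.189, 0.596, 0.223] pointing down, gripper open.
Joint ranges: [-3.08, 3.08], [-0.75, 2.2], [0.22, 2.44], [-1.43, 4.57], [0, 2.65], [-2.85, 2.85]. Speed limits (rad/s): [2.79, 2.79, 3.14, 3.14, 3.14, 3.14].

INTERFACE

Orientations are given as a 3x3 rotation matrix whose columns are the frame's x, y, z axes.
In Python, from rig import r gives the robot as it stands. The module is installed in compiled form; this text tells all that it offers.
- The arm moves only by the tool play_rows, never from a script. Its argument "rows" is a list of rows, each an object with "twist": the turn, a rotation vector about the tool's x, y, z in units of 5 degrees (1.0 is 5 degrees), a list of three; "translation": the shift along the tool's x, y, z in units of 50 mm (1.0 is 50 mm), a list of three; "gripper": the closure, from 0 (fully open) to 1 (shut). In form: [{"twist": [ax, ay, az], "translation": [x, y, z], "gripper": gripper}, ...]. A call has exactly 5 rows; each row shifts and turns the pose as measured when the row begins, along the tool's axes as they then stand; what a row does not reach is not made up. A row lasts 1/10 s, in which the tool goes at most 50 mm and 8.59 degrees, less where a joint would pass 70% of its speed; a pose out of reach is approached as far as the arm can. A call is refused whole if a number of a shift passes 1 or a number of a turn 1, either way. A call with a gripper value outside its range is refused whole. The fingers move at their own pace and stop on an object; "squeeze" is the grip in N (left out, the last holds). Time passes only in rows, so rows that do not move let the fingers close, or fill a call up. It gives the time, the measured TCP pose, the force and the opening at its end, in the units of the state.
- r.sense(): the state, without advancing time (a new reading comes with each control period).
- r.get_image(name): name is "side" or "top"; returns (picture, depth): 420x560x3 uint8, red, green, blue; 420x560 float32, m along the optical axis (not along the pixel's ray), 0 where there is no reading.
- r.camera_model(name): a dict with "fx", "fy", "cx", "cy" (pixels), "R" (3x3) and "t" (3): a world point X has camera coordinates R X + t. Camera axes: x right, y down, z forward; pixel columns grow to the right and rows downward; lengths in m; the calibration is good to about 2 mm. A picture is of the moment at which its call begins. camera_model takes no time and is no camera call.
- r.hand_in(): hands the job in, once; it reports no verdict.
Trained networks look in the newest picture that a camera, given by its name, has taken for a name from the list of things; names that differ only in an ending like _2 or _b are one class to them, and where a whole thing is asked for, a point or a joint stands for the part that bears it (a point fixed in the world has none). Each returns a list of dicts, best first, with "score" (0 to 1); they miss things now and then, are a little off and sometimes report something else, mostly with a low value. They report only what shows in the picture. A call takes as long as a camera call.
- r.regions_of(camera, label): "mask" (420x560 bool, what is visible of it) and "extent" ([left, top, right, bottom] in pixels, round what is visible of it).
- r.mark_of(camera, label): "location" ([column, row] in pixels: a listed point, or the origin of a listed thing).
The state is a dict: "time_s": time; "qpos": joint angles; "qd": joint speeds; "joint_torque": joint torques, N m; "tool_pos": TCP position; "eef_rot": TCP orientation; "wrist_force": force on the tool from outside, world axes, zero at the start; "wrist_torque": the same for the moment, N m; "opening": finger opening in m.
Only numpy, scipy, OpenCV 4.12 (cv2) and the standard library are available. Lean on these libraries where they do the work, as an engineer would, in place of code of your own. Each camera call takes 0.05 s, during which the arm holds its last target.

## Working session

There is one attempt and no reset: what is moved stays moved. The work goes in short steps, Python scripts to look and compute and a tool call to move; the robot and the scene stay as the last step left them, time stands still between calls to the robot, and variables do not carry over. Pictures are saved under pics/ and viewed, and the job is handed in when it is done.

Besides the shell and the picture viewer there is one more tool, called after "Call:" by a JSON object that holds its "op" and its "data", one argument or row to a line. play_rows: Moves the arm, as the interface text tells. Its arguments: {"type":"object","properties":{"rows":{"type":"array"},"squeeze":{"type":"number"}},"required":["rows"]}

```bash
mkdir -p pics; cat > h.py <<'E'
import numpy as np, cv2
from rig import r
def bp(cam,uv,d):
    m=r.camera_model(cam); u,v=uv
    p=np.array([(u-m["cx"])/m["fx"]*d,(v-m["cy"])/m["fy"]*d,d])
    return np.array(m["R"]).T@(p-np.array(m["t"]))
def cloud(cam,dep):
    m=r.camera_model(cam)
    v,u=np.mgrid[:420,:560]
    p=np.stack([(u-m["cx"])/m["fx"]*dep,(v-m["cy"])/m["fy"]*dep,dep],-1)
    return (p-np.array(m["t"]))@np.array(m["R"])
E
python3 - <<'E'
from h import *
np.set_printoptions(precision=4,suppress=True)
s=r.sense(); print({k:np.round(v,3).tolist() for k,v in s.items()}, r.pinch_z)
for c in ("side","top"):
    im,d=r.get_image(c); cv2.imwrite(f"pics/{c}0.png",im[...,::-1]); np.save(f"{c}_d.npy",d)
    np.save(f"{c}_im.npy",im)
    for l in ("blue_handle","cream_handle"):
        for k in r.mark_of(c,l)[:2]:
            u,v=k["location"]; dd=d[int(v),int(u)]
            print(c,l,k["score"],k["location"],dd,bp(c,(u,v),dd))
E
```

```text
{'time_s': 0.0, 'qpos': [1.085, 0.528, 1.434, -0.0, 1.181, -0.178], 'qd': [0.001, 0.0, 0.0, 0.001, 0.001, 0.002], 'joint_torque': [0.0, -44.003, -17.659, 0.063, 0.058, -0.0], 'tool_pos': [0.188, 0.595, 0.222], 'eef_rot': [[-0.953, 0.302, -0.001], [0.302, 0.953, -0.002], [0.0, -0.002, -1.0]], 'wrist_force': [-0.597, -0.34, 0.661], 'wrist_torque': [-0.029, 0.041, -0.01], 'opening': 0.087} 0.0187
side blue_handle 0.92 [215.2, 229.5] 0.7131937 [ 0.4528 -0.0493  0.1827]
side cream_handle 0.98 [257.1, 176.1] 0.88803446 [0.5658 0.1219 0.1833]
top blue_handle 0.6 [354.9, 232.0] 0.93004066 [ 0.4827 -0.0736  0.0493]
top cream_handle 0.63 [254.0, 209.1] 0.9159433 [0.6109 0.1128 0.0806]
```

View pics/side0.png

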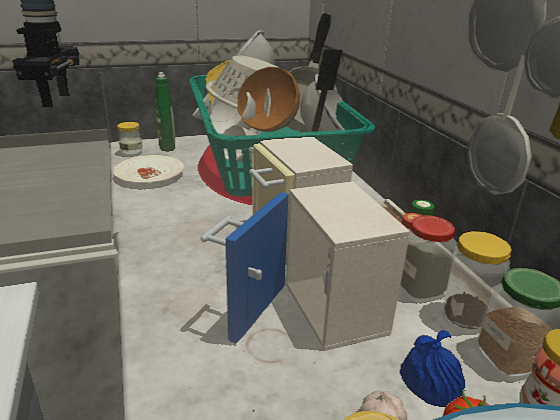

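View pics/top0.png

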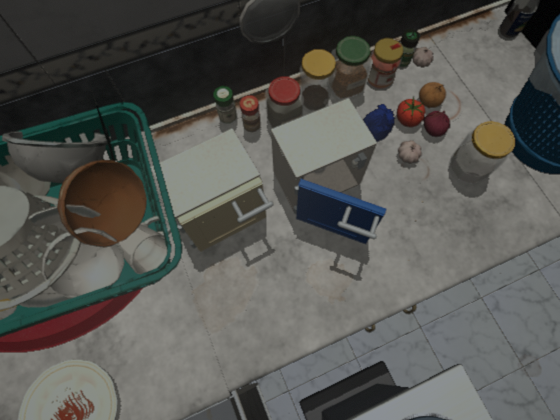

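```bash
python3 - <<'E'
from h import *
np.set_printoptions(precision=3,suppress=True)
for c in ("side","top"):
    im=np.load(f"{c}_im.npy");d=np.load(f"{c}_d.npy");P=cloud(c,d)
    for l in ("blue_door","cream_door"):
        for k in r.regions_of(c,l)[:1]:
            m=cv2.erode(k["mask"].astype(np.uint8),np.ones((5,5)))>0
            m&=d>0
            q=P[m]; print(c,l,k["score"],k["extent"],m.sum(),q.min(0),q.max(0))
            z=q[:,2]; 
            if c=="side":
                # line fit xy w/ RANSAC
                rng=np.random.default_rng(0);best=0
                for _ in range(500):
                    a,b=q[rng.choice(len(q),2,False),:2]; n=np.array([-(b-a)[1],(b-a)[0]]); L=np.linalg.norm(n)
                    if L<.02: continue
                    n/=L; i=abs((q[:,:2]-a)@n)<.003
                    if i.sum()>best: best=i.sum();bi=i
                w=q[bi,:2]; c0=w.mean(0); t=np.linalg.svd(w-c0,full_matrices=False)[2][0]; s=(w-c0)@t
                print(" inl",best,"dir deg",np.degrees(np.arctan2(t[1],t[0])),"ends",c0+t*np.percentile(s,1),c0+t*np.percentile(s,99))
    # tops at z~0.2
    P2=P[(d>0)&(abs(P[...,2]-.2)<.006)]
    for lo,hi in ((-.6,.03),(.03,.6)):
        w=P2[(P2[:,1]>lo)&(P2[:,1]<hi)][:,:2].astype(np.float32)
        if len(w)>50: print(c,"top rect",len(w),cv2.minAreaRect(w),cv2.boxPoints(cv2.minAreaRect(w)))
E
```

```text
side blue_door 0.89 [198.9, 191.7, 288.6, 344.5] 5676 [ 0.431 -0.109 -0.001] [0.584 0.236 0.197]
 inl 4796 dir deg -135.2076799797735 ends [0.582 0.007] [ 0.467 -0.107]
side cream_door 0.84 [248.5, 146.3, 291.6, 216.0] 1381 [0.561 0.083 0.051] [0.62  0.249 0.197]
 inl 1001 dir deg -84.32063379725167 ends [0.595 0.247] [0.611 0.088]
side top rect 5488 ((0.7103840112686157, -0.08146217465400696), (0.5032743215560913, 0.2189289927482605), 0.14409981667995453) [[ 0.458  0.027]
 [ 0.459 -0.192]
 [ 0.962 -0.19 ]
 [ 0.962  0.029]]
side top rect 4757 ((0.7347860336303711, 0.3157503306865692), (0.5687054991722107, 0.45281359553337097), 89.84800720214844) [[0.508 0.032]
 [0.96  0.031]
 [0.962 0.6  ]
 [0.509 0.601]]
top blue_door 0.72 [294.9, 183.8, 384.8, 244.0] 2816 [ 0.432 -0.1    0.019] [0.579 0.023 0.2  ]
top cream_door 0.61 [175.4, 175.9, 273.9, 251.9] 2837 [0.557 0.089 0.021] [0.62  0.255 0.199]
top top rect 5791 ((0.7119473814964294, -0.25213974714279175), (0.50541090965271, 0.5563976168632507), 0.967218816280365) [[ 0.455  0.022]
 [ 0.464 -0.535]
 [ 0.969 -0.526]
 [ 0.96   0.03 ]]
top top rect 10951 ((0.7423542141914368, 0.3114815056324005), (0.5316427946090698, 0.4702087938785553), 86.07525634765625) [[0.49  0.062]
 [0.959 0.03 ]
 [0.995 0.561]
 [0.526 0.593]]
```

Side view: the blue door stands about 45° ajar with its handle at (225,230). The cream door is shut, handle at (268,177), and the space in front of both doors is clear. Next I'll measure the cupboard tops and bars more exactly.

```bash
python3 - <<'E'
from h import *
np.set_printoptions(precision=3,suppress=True)
for c in ("side","top"):
    d=np.load(f"{c}_d.npy");P=cloud(c,d)
    m=((d>0)&(abs(P[...,2]-.2)<.006)&(P[...,0]<.85)).astype(np.uint8)
    m=cv2.morphologyEx(m,cv2.MORPH_OPEN,np.ones((5,5)))
    n,lab,st,_=cv2.connectedComponentsWithStats(m)
    for i in range(1,n):
        if st[i,4]>800:
            w=P[lab==i][:,:2].astype(np.float32); R=cv2.minAreaRect(w)
            print(c,st[i],R, cv2.boxPoints(R).tolist())
    # bars: points z in .17-.19
    for nm,h in (("blue",(.4528,-.0493)),("cream",(.5658,.1219))):
        q=P[(d>0)&(abs(P[...,2]-.181)<.008)&(np.linalg.norm(P[...,:2]-h,axis=-1)<.032)]
        print(nm,c,len(q)); 
        if len(q)>8:
            c0=q.mean(0); t=np.linalg.svd(q[:,:2]-c0[:2],full_matrices=False)[2][0]; print(c0,q[:,2].max(),np.degrees(np.arctan2(t[1],t[0])))
E
```

```text
side [ 257  136   93   40 2380] ((0.6695016026496887, 0.18630138039588928), (0.1395656317472458, 0.19785866141319275), 5.729042053222656) [[0.5901918411254883, 0.2777705788612366], [0.6099429130554199, 0.08090018481016159], [0.7488113641738892, 0.09483218193054199], [0.7290602922439575, 0.2917025685310364]]
side [ 291  182  117   63 4438] ((0.6554056406021118, -0.06519875675439835), (0.12194699048995972, 0.18472525477409363), 1.7378020286560059) [[0.5916592478752136, 0.02527233026921749], [0.5972611308097839, -0.15936797857284546], [0.71915203332901, -0.15566983819007874], [0.7135501503944397, 0.028970465064048767]]
blue side 301
[ 0.45  -0.055  0.182] 0.1864993218434003 -125.75263310783703
cream side 144
[0.568 0.125 0.183] 0.18662809151659301 -92.31996658674026
top [ 273  100  103   77 4603] ((0.6549233198165894, -0.06558038294315338), (0.12087589502334595, 0.18093077838420868), 1.3729193210601807) [[0.5923352241516113, 0.023410968482494354], [0.5966702699661255, -0.15746788680553436], [0.7175114154815674, -0.1545717418193817], [0.7131763696670532, 0.0263071209192276]]
top [ 161  132   98   87 5126] ((0.6700785756111145, 0.17897792160511017), (0.1385338306427002, 0.17994606494903564), 5.372688293457031) [[0.5926914215087891, 0.2620699405670166], [0.6095404624938965, 0.08291444182395935], [0.7474657297134399, 0.09588590264320374], [0.7306166887283325, 0.275041401386261]]
top [105 200  35  33 856] ((0.6483709216117859, 0.3505159020423889), (0.06112787872552872, 0.06628017872571945), 56.26390075683594) [[0.6038371920585632, 0.34350377321243286], [0.6589561104774475, 0.3066938519477844], [0.6929046511650085, 0.35752803087234497], [0.6377857327461243, 0.3943379521369934]]
blue top 249
[ 0.449 -0.051  0.184] 0.1883559011454579 59.61987746813058
cream top 230
[0.567 0.123 0.184] 0.18832346344886275 94.27835483871274
```

```bash
python3 - <<'E'
from h import *
np.set_printoptions(precision=3,suppress=True)
for c,uv in (("side",(215.2,229.5)),("side",(257.1,176.1)),("top",(354.9,232)),("top",(254,209.1))):
    a=bp(c,uv,.5);b=bp(c,uv,1.); k=(.18-a[2])/(b-a)[2]; print(c,uv,a+k*(b-a))
ims=[cv2.resize(np.load("side_im.npy")[160:260,180:320],None,fx=5,fy=5,interpolation=2),cv2.resize(np.load("top_im.npy")[170:280,220:400],None,fx=4,fy=4,interpolation=2)]
cv2.imwrite("pics/z1.png",ims[0][...,::-1]);cv2.imwrite("pics/z2.png",ims[1][...,::-1])
E
```

```text
side (215.2, 229.5) [ 0.454 -0.045  0.18 ]
side (257.1, 176.1) [0.568 0.129 0.18 ]
top (354.9, 232) [ 0.453 -0.036  0.18 ]
top (254, 209.1) [0.573 0.121 0.18 ]
```

View pics/z1.png

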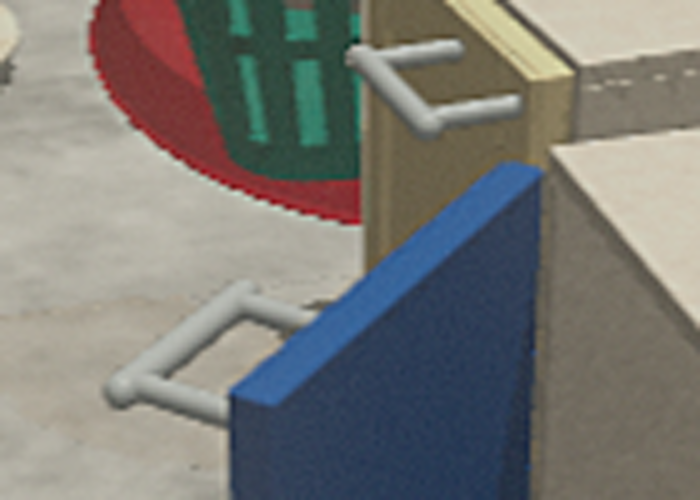

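View pics/z2.png

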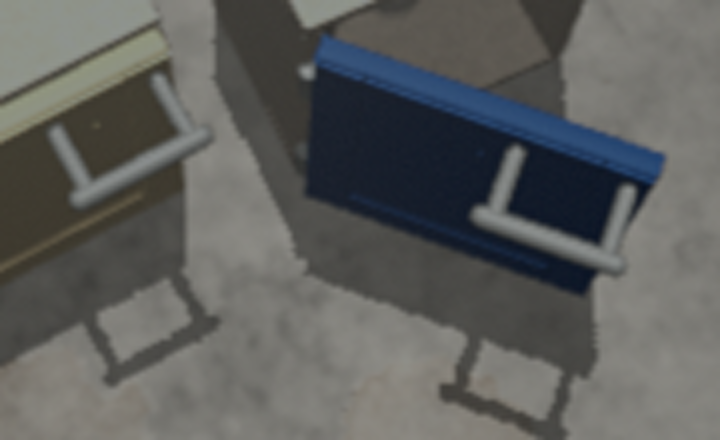

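```bash
python3 - <<'E'
from h import *
np.set_printoptions(precision=4,suppress=True)
def ray(c,uv,z=.18):
    a=bp(c,uv,.5);b=bp(c,uv,1.); k=(z-a[2])/(b-a)[2]; return (a+k*(b-a))[:2]
for n,c,a,b in (("blue","side",(204,237.6),(228.6,218.4)),("cream","side",(251.6,171.4),(266,184.4)),("blue","top",(340,224),(374.5,235.8)),("cream","top",(240,219.5),(271.8,203.8))):
    A=ray(c,a);B=ray(c,b);
    if A[1]>B[1]:A,B=B,A
    t=B-A; print(n,c,A,B,(A+B)/2,np.linalg.norm(t),"yaw",np.degrees(np.arctan2(-t[0],t[1])))
    y=np.arctan2(-t[0],t[1]);print("  hinge",(A+B)/2+np.array([[np.cos(y),-np.sin(y)],[np.sin(y),np.cos(y)]])@[.049,.135])
E
```

```text
blue side [ 0.4333 -0.0634] [ 0.4805 -0.0164] [ 0.4569 -0.0399] 0.06663938223001883 yaw -45.17244832643996
  hinge [0.5872 0.0205]
cream side [0.5736 0.0896] [0.5636 0.1528] [0.5686 0.1212] 0.06397335978277822 yaw 8.987587546575684
  hinge [0.5959 0.2622]
blue top [ 0.4318 -0.0659] [ 0.4789 -0.017 ] [ 0.4554 -0.0414] 0.06791844417065283 yaw -43.925346615362706
  hinge [0.5843 0.0218]
cream top [0.5691 0.0855] [0.5638 0.1536] [0.5665 0.1195] 0.06834472668196129 yaw 4.409258561350215
  hinge [0.6049 0.2579]
```

```bash
cat >> h.py <<'E'
from scipy.spatial.transform import Rotation as Ro
import json
def Rdown(deg):
    a=np.radians(deg); y=np.array([np.cos(a),np.sin(a),0]); z=np.array([0,0,-1.]); return np.stack([np.cross(y,z),y,z],1)
def plan(wps,calls,g,vmax=1,start=None):
    """wps: list of (x,y,z,ydeg,nrows)"""
    s=r.sense(); p=np.array(s["tool_pos"]);R=np.array(s["eef_rot"]); rows=[]
    for x,y,z,yd,n in wps:
        T=Rdown(yd); 
        for k in range(n,0,-1):
            dp=R.T@((np.array([x,y,z])-p)/k); rv=Ro.from_matrix(R.T@T).as_rotvec()/k
            tr=np.clip(np.round(dp/.05,2),-1,1); tw=np.clip(np.round(np.degrees(rv)/5,2),-1,1)
            rows.append({"twist":tw.tolist(),"translation":tr.tolist(),"gripper":g})
            p=p+R@(tr*.05); R=R@Ro.from_rotvec(np.radians(tw*5)).as_matrix()
    for i in range(0,len(rows),5): print(json.dumps(rows[i:i+5]))
    print("end",np.round(p,3),np.round(R[:,1],3))
def st():
    s=r.sense(); R=np.array(s["eef_rot"]); print(round(s["time_s"],2),np.round(s["tool_pos"],4),"ydeg",round(float(np.degrees(np.arctan2(R[1,1],R[0,1]))),1),"z",np.round(R[:,2],3),"F",np.round(s["wrist_force"],1),"op",round(float(s["opening"]),4))
E
python3 -c "
from h import *
plan([(.40,.30,.26,5,13),(.40,.01,.26,-40,10),(.413,.002,.165,-44.7,2)],0,1)"
```

```text
[{"twist": [-0.0, 0.0, 1.0], "translation": [-0.45, -0.34, -0.06], "gripper": 1}, {"twist": [-0.0, 0.0, 1.0], "translation": [-0.47, -0.3, -0.06], "gripper": 1}, {"twist": [-0.0, 0.0, 1.0], "translation": [-0.5, -0.25, -0.06], "gripper": 1}, {"twist": [-0.0, 0.0, 1.0], "translation": [-0.52, -0.21, -0.06], "gripper": 1}, {"twist": [-0.0, 0.0, 1.0], "translation": [-0.53, -0.16, -0.06], "gripper": 1}]
[{"twist": [-0.0, 0.0, 1.0], "translation": [-0.55, -0.11, -0.06], "gripper": 1}, {"twist": [-0.0, 0.0, 1.0], "translation": [-0.56, -0.07, -0.06], "gripper": 1}, {"twist": [-0.0, 0.0, 1.0], "translation": [-0.56, -0.02, -0.05], "gripper": 1}, {"twist": [-0.0, 0.0, 1.0], "translation": [-0.56, 0.03, -0.06], "gripper": 1}, {"twist": [-0.0, 0.0, 1.0], "translation": [-0.55, 0.08, -0.05], "gripper": 1}]
[{"twist": [-0.0, 0.0, 1.0], "translation": [-0.54, 0.13, -0.06], "gripper": 1}, {"twist": [-0.0, 0.0, 1.0], "translation": [-0.53, 0.17, -0.05], "gripper": 1}, {"twist": [-0.0, 0.0, 1.0], "translation": [-0.52, 0.22, -0.06], "gripper": 1}, {"twist": [-0.0, 0.0, 0.95], "translation": [-0.57,
[... 237 characters left out ...]
8, 0.07, 0.0], "gripper": 1}, {"twist": [0.0, 0.0, 0.95], "translation": [-0.57, 0.12, 0.0], "gripper": 1}, {"twist": [0.0, 0.0, 0.95], "translation": [-0.56, 0.16, 0.0], "gripper": 1}, {"twist": [0.0, 0.0, 0.95], "translation": [-0.54, 0.21, 0.0], "gripper": 1}]
[{"twist": [0.0, 0.0, 0.94], "translation": [-0.52, 0.25, 0.0], "gripper": 1}, {"twist": [0.0, 0.0, 0.95], "translation": [-0.5, 0.29, 0.0], "gripper": 1}, {"twist": [0.0, 0.0, 0.94], "translation": [-0.47, 0.34, 0.0], "gripper": 1}, {"twist": [0.0, 0.0, 0.47], "translation": [0.02, 0.15, 0.95], "gripper": 1}, {"twist": [0.0, 0.0, 0.47], "translation": [0.03, 0.15, 0.95], "gripper": 1}]
end [0.413 0.002 0.165] [ 0.711 -0.703  0.   ]
```

Call:
{"op": "play_rows", "data": {
  "rows": [
    {"twist": [0,0,1],"translation": [-0.45,-0.34,-0.06],"gripper": 0.61},
    {"twist": [0,0,1],"translation": [-0.47,-0.3,-0.06],"gripper": 0.61},
    {"twist": [0,0,1],"translation": [-0.5,-0.25,-0.06],"gripper": 0.61},
    {"twist": [0,0,1],"translation": [-0.52,-0.21,-0.06],"gripper": 0.61},
    {"twist": [0,0,1],"translation": [-0.53,-0.16,-0.06],"gripper": 0.61}
  ],
  "squeeze": 10
}}

```text
time_s: 1.0
tool_pos: [0.2694, 0.481, 0.2374]
eef_rot: [[-0.729, 0.684, 0.0], [0.684, 0.729, 0.002], [0.001, 0.002, -1.0]]
wrist_force: [0.6, -0.0, 0.4]
opening: 0.0548
```

```bash
python3 -c "
from h import *
st();plan([(.42,.28,.25,20,6),(.567,.121,.245,5.5,9)],0,.61)"
```

```text
1.0 [0.2694 0.481  0.2374] ydeg 46.8 z [ 0.     0.002 -1.   ] F [ 0.6 -0.   0.4] op 0.0548
[{"twist": [0.0, -0.0, 0.89], "translation": [-0.82, -0.15, -0.04], "gripper": 0.61}, {"twist": [0.0, -0.0, 0.9], "translation": [-0.83, -0.08, -0.04], "gripper": 0.61}, {"twist": [0.0, -0.0, 0.89], "translation": [-0.84, -0.01, -0.04], "gripper": 0.61}, {"twist": [0.01, -0.01, 0.9], "translation": [-0.84, 0.05, -0.05], "gripper": 0.61}, {"twist": [0.0, -0.0, 0.89], "translation": [-0.83, 0.12, -0.04], "gripper": 0.61}]
[{"twist": [0.01, -0.01, 0.9], "translation": [-0.82, 0.17, -0.05], "gripper": 0.61}, {"twist": [-0.0, 0.0, 0.32], "translation": [-0.44, 0.19, 0.01], "gripper": 0.61}, {"twist": [-0.0, 0.0, 0.32], "translation": [-0.44, 0.2, 0.01], "gripper": 0.61}, {"twist": [-0.0, 0.0, 0.32], "translation": [-0.43, 0.21, 0.01], "gripper": 0.61}, {"twist": [-0.0, 0.0, 0.32], "translation": [-0.43, 0.22, 0.01], "gripper": 0.61}]
[{"twist": [-0.0, 0.0, 0.32], "translation": [-0.42, 0.23, 0.01], "gripper": 0.61}, {"twist": [-0.0, 0.0, 0.32], "translation": [-0.41, 0.25, 0.01], "gripper": 0.61}, {"twist": [-0.0, 0.0, 0.33], "translation": [-0.41, 0.26, 0.01], "gripper": 0.61}, {"twist": [-0.0, 0.0, 0.32], "translation": [-0.4, 0.27, 0.02], "gripper": 0.61}, {"twist": [-0.0, 0.0, 0.33], "translation": [-0.39, 0.28, 0.01], "gripper": 0.61}]
end [0.567 0.121 0.245] [ 0.995  0.096 -0.   ]
```

Call:
{"op": "play_rows", "data": {
  "rows": [
    {"twist": [0,0,0.9],"translation": [-0.82,-0.15,-0.04],"gripper": 0.61},
    {"twist": [0,0,0.9],"translation": [-0.83,-0.08,-0.04],"gripper": 0.61},
    {"twist": [0,0,0.9],"translation": [-0.84,0,-0.04],"gripper": 0.61},
    {"twist": [0,0,0.9],"translation": [-0.84,0.05,-0.05],"gripper": 0.61},
    {"twist": [0,0,0.9],"translation": [-0.83,0.12,-0.04],"gripper": 0.61}
  ]
}}

```text
time_s: 1.5
tool_pos: [0.398, 0.3083, 0.2494]
eef_rot: [[-0.401, 0.916, 0.004], [0.916, 0.401, 0.005], [0.003, 0.006, -1.0]]
wrist_force: [0.3, 0.7, 0.1]
opening: 0.0341
```

Call:
{"op": "play_rows", "data": {
  "rows": [
    {"twist": [0,0,0.9],"translation": [-0.82,0.17,-0.05],"gripper": 0.61},
    {"twist": [0,0,0.32],"translation": [-0.44,0.2,0.01],"gripper": 0.61},
    {"twist": [0,0,0.32],"translation": [-0.44,0.2,0.01],"gripper": 0.61},
    {"twist": [0,0,0.32],"translation": [-0.43,0.21,0.01],"gripper": 0.61},
    {"twist": [0,0,0.32],"translation": [-0.43,0.22,0.01],"gripper": 0.61}
  ]
}}

```text
time_s: 2.0
tool_pos: [0.4919, 0.1948, 0.2517]
eef_rot: [[-0.206, 0.978, 0.008], [0.978, 0.206, 0.006], [0.004, 0.009, -1.0]]
wrist_force: [0.5, -0.2, 0.1]
opening: 0.0341
```

```bash
python3 -c "
from h import *
st();plan([(.567,.121,.245,5.5,5)],0,.61)"
```

```text
2.0 [0.4919 0.1948 0.2517] ydeg 11.9 z [ 0.008  0.006 -1.   ] F [ 0.5 -0.2  0.1] op 0.0341
[{"twist": [0.02, -0.01, 0.26], "translation": [-0.35, 0.23, 0.03], "gripper": 0.61}, {"twist": [0.02, -0.01, 0.26], "translation": [-0.35, 0.24, 0.03], "gripper": 0.61}, {"twist": [0.02, -0.01, 0.25], "translation": [-0.34, 0.25, 0.03], "gripper": 0.61}, {"twist": [0.02, -0.01, 0.26], "translation": [-0.33, 0.26, 0.02], "gripper": 0.61}, {"twist": [0.03, -0.01, 0.25], "translation": [-0.33, 0.26, 0.03], "gripper": 0.61}]
end [0.567 0.121 0.245] [ 0.995  0.096 -0.   ]
```

Call:
{"op": "play_rows", "data": {
  "rows": [
    {"twist": [0.02,-0.01,0.26],"translation": [-0.35,0.23,0.03],"gripper": 0.61},
    {"twist": [0.02,-0.01,0.26],"translation": [-0.35,0.24,0.03],"gripper": 0.61},
    {"twist": [0.02,-0.01,0.25],"translation": [-0.34,0.25,0.03],"gripper": 0.61},
    {"twist": [0.02,-0.01,0.26],"translation": [-0.33,0.26,0.02],"gripper": 0.61},
    {"twist": [0.03,-0.01,0.25],"translation": [-0.33,0.26,0.03],"gripper": 0.61}
  ]
}}

```text
time_s: 2.5
tool_pos: [0.5706, 0.1161, 0.2456]
eef_rot: [[-0.089, 0.996, 0.001], [0.996, 0.089, 0.0], [0.0, 0.001, -1.0]]
wrist_force: [0.1, 0.5, -0.4]
opening: 0.034
```

```bash
python3 -c "
from h import *
st()
a=[r.get_image(c)[0] for c in ('side','top')]
cv2.imwrite('pics/b.png',cv2.resize(a[0][80:300,150:430],None,fx=2.5,fy=2.5)[...,::-1])
cv2.imwrite('pics/bt.png',a[1][...,::-1])
plan([(.567,.121,.205,5.5,2),(.567,.121,.161,5.5,3)],0,.61)"
```

```text
2.5 [0.5706 0.1161 0.2456] ydeg 5.1 z [ 0.001  0.    -1.   ] F [ 0.1  0.5 -0.4] op 0.034
[{"twist": [0.02, 0.0, -0.05], "translation": [0.07, -0.05, 0.4], "gripper": 0.61}, {"twist": [0.01, 0.01, -0.05], "translation": [0.06, -0.04, 0.41], "gripper": 0.61}, {"twist": [0.0, -0.0, -0.0], "translation": [0.0, -0.0, 0.29], "gripper": 0.61}, {"twist": [0.0, -0.0, -0.0], "translation": [0.0, -0.0, 0.29], "gripper": 0.61}, {"twist": [0.0, -0.0, -0.0], "translation": [0.0, -0.01, 0.3], "gripper": 0.61}]
end [0.567 0.121 0.161] [0.995 0.096 0.   ]
```

View pics/b.png

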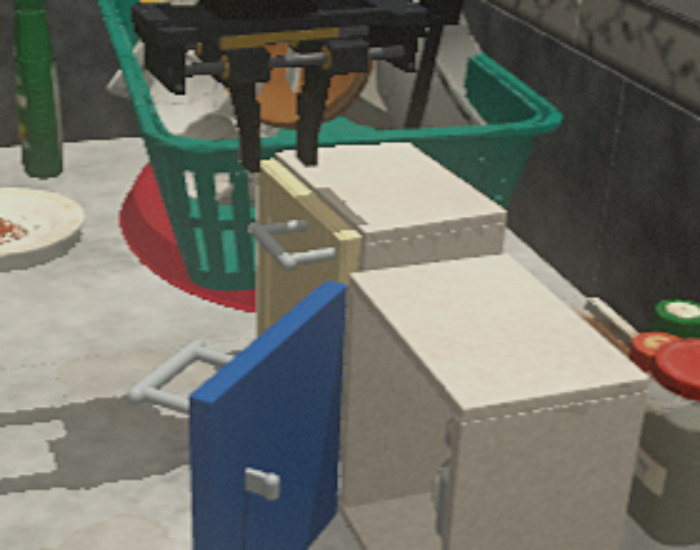

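View pics/bt.png

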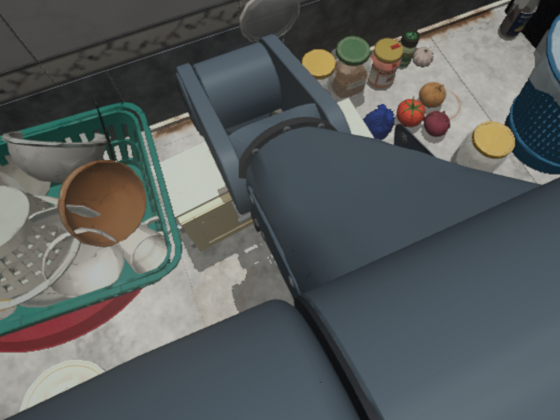

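The side view shows the fingers above the cream bar, with tips at about (250,165) and (305,160) and the bar below at (275,245) in the zoom. The top view is hidden by the arm. I'll go down slowly.

Call:
{"op": "play_rows", "data": {
  "rows": [
    {"twist": [0,0,-0.05],"translation": [0.07,-0.05,0.4],"gripper": 0.61},
    {"twist": [0,0,-0.05],"translation": [0.06,-0.04,0.4],"gripper": 0.61},
    {"twist": [0,0,0],"translation": [0,0,0.2],"gripper": 0.61},
    {"twist": [0,0,0],"translation": [0,0,0.1],"gripper": 0.61},
    {"twist": [0,0,0],"translation": [0,0,0.1],"gripper": 0.61}
  ]
}}

```text
time_s: 3.1
tool_pos: [0.5681, 0.1216, 0.1848]
eef_rot: [[-0.095, 0.995, 0.005], [0.995, 0.095, 0.001], [0.001, 0.005, -1.0]]
wrist_force: [-0.6, 0.0, 0.5]
opening: 0.0337
```

```bash
python3 -c "
from h import *
st()
a=r.get_image('side')[0]
cv2.imwrite('pics/c.png',cv2.resize(a[110:230,220:340],None,fx=5,fy=5)[...,::-1])"
```

```text
3.1 [0.5681 0.1216 0.1848] ydeg 5.5 z [ 0.005  0.001 -1.   ] F [-0.6  0.   0.5] op 0.0337
```

View pics/c.png

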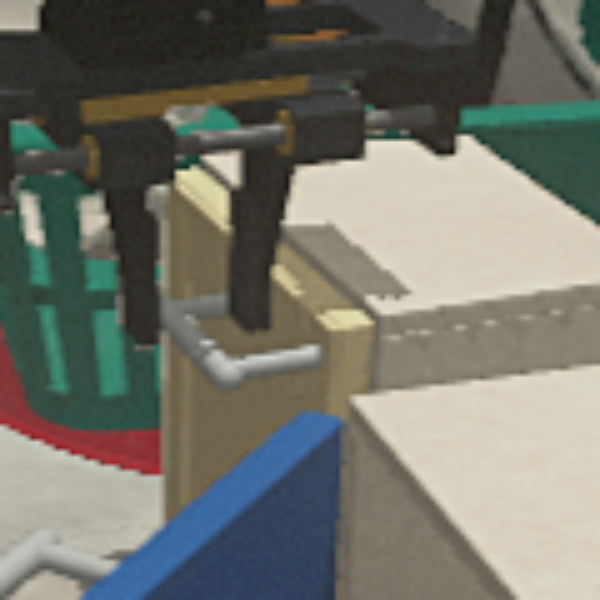

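The fingers straddle the bar, so I'll go down the rest of the way and narrow the cage.

Call:
{"op": "play_rows", "data": {
  "rows": [
    {"twist": [0,0,0],"translation": [0,0,0.15],"gripper": 0.61},
    {"twist": [0,0,0],"translation": [0,0,0.15],"gripper": 0.61},
    {"twist": [0,0,0],"translation": [0,0,0.15],"gripper": 0.78},
    {"twist": [0,0,0],"translation": [0,0,0],"gripper": 0.78},
    {"twist": [0,0,0],"translation": [0,0,0],"gripper": 0.78}
  ]
}}

```text
time_s: 3.65
tool_pos: [0.5687, 0.1217, 0.1608]
eef_rot: [[-0.095, 0.995, 0.006], [0.995, 0.095, 0.001], [0.001, 0.006, -1.0]]
wrist_force: [-1.3, -0.0, 0.8]
opening: 0.0214
```

```bash
cat >> h.py <<'E'
def arc(H,cy,angs,n,g,off=(0,0),z=.161):
    w=[]
    for a in angs:
        t=np.radians(cy-a); R=np.array([[np.cos(t),-np.sin(t)],[np.sin(t),np.cos(t)]])
        p=np.array(H)+R@(np.array([-.049,-.135])+off); w.append((p[0],p[1],z,cy-a,n))
    plan(w,0,g)
E
python3 -c "
from h import *
st()
arc((.602,.260),5.5,np.arange(3,16,2.5)[:5],1,.78,off=(-.006,0))"
```

```text
3.65 [0.5687 0.1217 0.1608] ydeg 5.5 z [ 0.006  0.001 -1.   ] F [-1.3 -0.   0.8] op 0.0214
[{"twist": [0.07, -0.01, 0.6], "translation": [0.05, -0.31, -0.01], "gripper": 0.78}, {"twist": [-0.0, 0.0, 0.5], "translation": [0.05, -0.12, 0.0], "gripper": 0.78}, {"twist": [-0.0, 0.0, 0.5], "translation": [0.05, -0.12, 0.0], "gripper": 0.78}, {"twist": [-0.0, 0.0, 0.5], "translation": [0.05, -0.11, 0.0], "gripper": 0.78}, {"twist": [-0.0, 0.0, 0.5], "translation": [0.05, -0.12, 0.0], "gripper": 0.78}]
end [0.53  0.133 0.161] [ 0.991 -0.131 -0.   ]
```

Call:
{"op": "play_rows", "data": {
  "rows": [
    {"twist": [0,0,0.5],"translation": [0.05,-0.2,0],"gripper": 0.78},
    {"twist": [0,0,0.5],"translation": [0.05,-0.15,0],"gripper": 0.78},
    {"twist": [0,0,0.5],"translation": [0.05,-0.12,0],"gripper": 0.78},
    {"twist": [0,0,0.5],"translation": [0.05,-0.12,0],"gripper": 0.78},
    {"twist": [0,0,0.5],"translation": [0.05,-0.12,0],"gripper": 0.78}
  ]
}}

```text
time_s: 4.15
tool_pos: [0.538, 0.1334, 0.1622]
eef_rot: [[0.132, 0.991, 0.018], [0.991, -0.132, 0.001], [0.004, 0.018, -1.0]]
wrist_force: [1.0, -0.5, -1.0]
opening: 0.0195
```

```bash
python3 -c "
from h import *
st()
arc((.602,.260),5.5,np.arange(16,52,3.5),1,.78,off=(-.006,0))"
```

```text
4.15 [0.538  0.1334 0.1622] ydeg -7.6 z [ 0.018  0.001 -1.   ] F [ 1.  -0.5 -1. ] op 0.0195
[{"twist": [0.2, -0.05, 0.58], "translation": [0.04, -0.3, 0.02], "gripper": 0.78}, {"twist": [0.0, 0.0, 0.7], "translation": [0.07, -0.16, -0.0], "gripper": 0.78}, {"twist": [0.0, 0.0, 0.7], "translation": [0.07, -0.17, -0.0], "gripper": 0.78}, {"twist": [0.0, 0.0, 0.7], "translation": [0.08, -0.16, -0.0], "gripper": 0.78}, {"twist": [0.0, 0.0, 0.7], "translation": [0.07, -0.16, -0.0], "gripper": 0.78}]
[{"twist": [0.0, 0.0, 0.7], "translation": [0.07, -0.16, -0.0], "gripper": 0.78}, {"twist": [0.0, 0.0, 0.7], "translation": [0.07, -0.17, -0.0], "gripper": 0.78}, {"twist": [0.0, 0.0, 0.7], "translation": [0.07, -0.16, -0.0], "gripper": 0.78}, {"twist": [0.0, 0.0, 0.7], "translation": [0.08, -0.16, -0.0], "gripper": 0.78}, {"twist": [0.0, 0.0, 0.7], "translation": [0.07, -0.17, -0.0], "gripper": 0.78}]
[{"twist": [0.0, 0.0, 0.7], "translation": [0.07, -0.16, -0.0], "gripper": 0.78}]
end [0.467 0.205 0.161] [ 0.701 -0.713  0.   ]
```

Call:
{"op": "play_rows", "data": {
  "rows": [
    {"twist": [0.1,0,0.6],"translation": [0.05,-0.3,0],"gripper": 0.78},
    {"twist": [0.1,0,0.7],"translation": [0.07,-0.17,0],"gripper": 0.78},
    {"twist": [0,0,0.7],"translation": [0.07,-0.17,0],"gripper": 0.78},
    {"twist": [0,0,0.7],"translation": [0.07,-0.17,0],"gripper": 0.78},
    {"twist": [0,0,0.7],"translation": [0.07,-0.17,0],"gripper": 0.78}
  ]
}}

```text
time_s: 4.65
tool_pos: [0.4974, 0.1611, 0.1643]
eef_rot: [[0.428, 0.904, 0.01], [0.904, -0.428, 0.005], [0.009, 0.007, -1.0]]
wrist_force: [1.6, -0.3, -1.0]
opening: 0.0193
```

```bash
python3 -c "
from h import *
st()
a=r.get_image('side')[0]
cv2.imwrite('pics/d.png',cv2.resize(a[110:260,180:340],None,fx=4,fy=4)[...,::-1])
arc((.602,.260),5.5,[36,40,44,48,52,56,60,60],1,.78,off=(-.006,0))"
```

```text
4.65 [0.4974 0.1611 0.1643] ydeg -25.4 z [ 0.01   0.005 -1.   ] F [ 1.6 -0.3 -1. ] op 0.0193
[{"twist": [0.06, -0.1, 1.0], "translation": [0.09, -0.26, 0.06], "gripper": 0.78}, {"twist": [-0.0, -0.0, 0.81], "translation": [0.08, -0.18, 0.0], "gripper": 0.78}, {"twist": [-0.0, -0.0, 0.8], "translation": [0.09, -0.19, 0.0], "gripper": 0.78}, {"twist": [-0.0, -0.0, 0.8], "translation": [0.08, -0.18, 0.0], "gripper": 0.78}, {"twist": [-0.01, -0.0, 0.8], "translation": [0.08, -0.19, 0.0], "gripper": 0.78}]
[{"twist": [0.0, -0.0, 0.8], "translation": [0.09, -0.19, 0.0], "gripper": 0.78}, {"twist": [0.0, -0.0, 0.8], "translation": [0.08, -0.18, 0.0], "gripper": 0.78}, {"twist": [0.0, -0.0, 0.0], "translation": [-0.0, -0.0, 0.0], "gripper": 0.78}]
end [0.46  0.226 0.161] [ 0.581 -0.814  0.   ]
```

View pics/d.png

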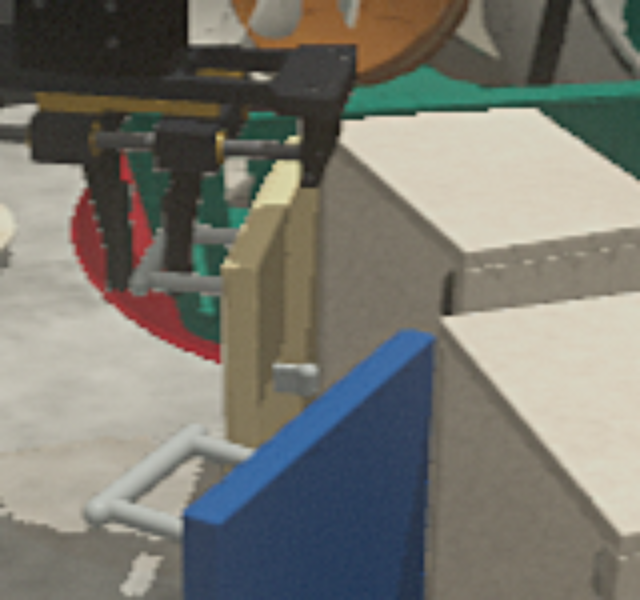

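The cream door is swinging open with the bar caged between the fingers, and its right edge is now at about (235,270) in the zoom. I'll carry on past 50°.

Call:
{"op": "play_rows", "data": {
  "rows": [
    {"twist": [0,-0.1,1],"translation": [0.09,-0.26,0.06],"gripper": 0.78},
    {"twist": [0,0,0.8],"translation": [0.08,-0.18,0],"gripper": 0.78},
    {"twist": [0,0,0.8],"translation": [0.09,-0.19,0],"gripper": 0.78},
    {"twist": [0,0,0.8],"translation": [0.08,-0.18,0],"gripper": 0.78},
    {"twist": [0,0,0.8],"translation": [0.08,-0.19,0],"gripper": 0.78}
  ]
}}

```text
time_s: 5.2
tool_pos: [0.4693, 0.2067, 0.1629]
eef_rot: [[0.731, 0.682, 0.012], [0.682, -0.731, -0.003], [0.006, 0.011, -1.0]]
wrist_force: [-0.3, 0.6, 0.1]
opening: 0.019
```

```bash
python3 -c "
from h import *
st()
arc((.602,.260),5.5,[50,54,57,60,62],1,.78,off=(-.006,0))"
```

```text
5.2 [0.4693 0.2067 0.1629] ydeg -47.0 z [ 0.012 -0.003 -1.   ] F [-0.3  0.6  0.1] op 0.019
[{"twist": [0.12, -0.07, -0.49], "translation": [-0.08, 0.05, 0.04], "gripper": 0.78}, {"twist": [0.0, -0.0, 0.8], "translation": [0.09, -0.19, -0.0], "gripper": 0.78}, {"twist": [0.0, -0.0, 0.6], "translation": [0.06, -0.14, -0.0], "gripper": 0.78}, {"twist": [0.0, -0.0, 0.6], "translation": [0.06, -0.14, -0.0], "gripper": 0.78}, {"twist": [0.0, -0.0, 0.4], "translation": [0.04, -0.09, -0.0], "gripper": 0.78}]
end [0.459 0.231 0.161] [ 0.552 -0.834  0.   ]
```

Call:
{"op": "play_rows", "data": {
  "rows": [
    {"twist": [0,0,0.4],"translation": [0.04,-0.1,0],"gripper": 0.78},
    {"twist": [0,0,0.5],"translation": [0.06,-0.15,0],"gripper": 0.78},
    {"twist": [0,0,0.5],"translation": [0.06,-0.12,0],"gripper": 0.78},
    {"twist": [0,0,0],"translation": [0,0.05,0],"gripper": 0.65},
    {"twist": [0,0,0],"translation": [0,0.05,0],"gripper": 0.65}
  ]
}}

```text
time_s: 5.7
tool_pos: [0.4674, 0.2227, 0.1641]
eef_rot: [[0.807, 0.591, 0.015], [0.591, -0.807, -0.004], [0.01, 0.012, -1.0]]
wrist_force: [0.7, 0.2, 0.3]
opening: 0.0273
```

```bash
python3 -c "
from h import *
st()
a=r.get_image('side')[0]
cv2.imwrite('pics/e.png',cv2.resize(a[80:280,160:360],None,fx=3,fy=3)[...,::-1])"
```

```text
5.7 [0.4674 0.2227 0.1641] ydeg -53.8 z [ 0.015 -0.004 -1.   ] F [0.7 0.2 0.3] op 0.0273
```

View pics/e.png

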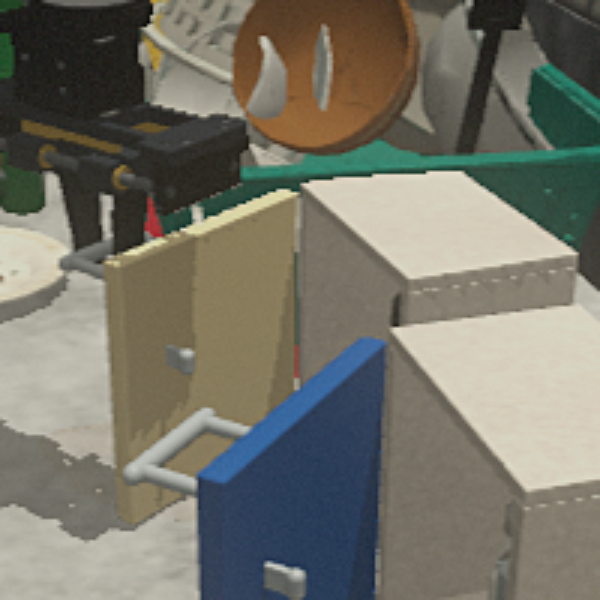

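The cream door stands open at roughly 55°. Now I'll lift out and go over to the blue door.

Call:
{"op": "play_rows", "data": {
  "rows": [
    {"twist": [0,0,0],"translation": [0,0,-0.3],"gripper": 0.65},
    {"twist": [0,0,0],"translation": [0,0,-0.5],"gripper": 0.65},
    {"twist": [0,0,0],"translation": [0,0,-0.6],"gripper": 0.65},
    {"twist": [0,0,0],"translation": [0,0,-0.6],"gripper": 0.8},
    {"twist": [0,0,0],"translation": [0,0,0],"gripper": 1}
  ]
}}

```text
time_s: 6.25
tool_pos: [0.4673, 0.2199, 0.2667]
eef_rot: [[0.807, 0.591, 0.012], [0.591, -0.807, -0.005], [0.007, 0.011, -1.0]]
wrist_force: [0.8, 0.1, -0.4]
opening: 0.0211
```

```bash
python3 -c "
from h import *
st()
plan([(.40,.12,.26,-50,5),(.405,.015,.26,-44.7,5)],0,1)"
```

```text
6.25 [0.4673 0.2199 0.2667] ydeg -53.8 z [ 0.012 -0.005 -1.   ] F [ 0.8  0.1 -0.4] op 0.0211
[{"twist": [0.03, -0.02, -0.15], "translation": [-0.45, 0.16, 0.03], "gripper": 1}, {"twist": [0.03, -0.01, -0.15], "translation": [-0.46, 0.16, 0.02], "gripper": 1}, {"twist": [0.02, -0.02, -0.15], "translation": [-0.46, 0.15, 0.03], "gripper": 1}, {"twist": [0.03, -0.01, -0.15], "translation": [-0.46, 0.15, 0.03], "gripper": 1}, {"twist": [0.02, -0.02, -0.15], "translation": [-0.46, 0.14, 0.02], "gripper": 1}]
[{"twist": [0.0, 0.0, -0.21], "translation": [-0.25, 0.33, 0.0], "gripper": 1}, {"twist": [0.0, 0.0, -0.21], "translation": [-0.26, 0.33, 0.0], "gripper": 1}, {"twist": [0.0, 0.0, -0.21], "translation": [-0.27, 0.33, 0.0], "gripper": 1}, {"twist": [0.0, 0.0, -0.22], "translation": [-0.27, 0.32, 0.0], "gripper": 1}, {"twist": [0.0, 0.0, -0.21], "translation": [-0.28, 0.31, 0.0], "gripper": 1}]
end [0.405 0.015 0.26 ] [ 0.711 -0.704  0.   ]
```

Call:
{"op": "play_rows", "data": {
  "rows": [
    {"twist": [0.03,-0.02,-0.15],"translation": [-0.45,0.16,0.03],"gripper": 1},
    {"twist": [0.03,-0.01,-0.15],"translation": [-0.46,0.16,0.02],"gripper": 1},
    {"twist": [0.02,-0.02,-0.15],"translation": [-0.46,0.15,0.03],"gripper": 1},
    {"twist": [0.03,-0.01,-0.15],"translation": [-0.46,0.15,0.03],"gripper": 1},
    {"twist": [0.02,-0.02,-0.15],"translation": [-0.46,0.14,0.02],"gripper": 1}
  ]
}}

```text
time_s: 6.75
tool_pos: [0.3999, 0.1163, 0.2584]
eef_rot: [[0.761, 0.649, 0.002], [0.649, -0.761, 0.0], [0.002, 0.001, -1.0]]
wrist_force: [1.0, 0.3, 0.7]
opening: 0.0001
```

Call:
{"op": "play_rows", "data": {
  "rows": [
    {"twist": [0,0,-0.2],"translation": [-0.25,0.33,0],"gripper": 1},
    {"twist": [0,0,-0.2],"translation": [-0.26,0.33,0],"gripper": 1},
    {"twist": [0,0,-0.2],"translation": [-0.27,0.33,0],"gripper": 1},
    {"twist": [0,0,-0.2],"translation": [-0.27,0.32,0],"gripper": 1},
    {"twist": [0,0,-0.2],"translation": [-0.28,0.31,0],"gripper": 1}
  ]
}}

```text
time_s: 7.25
tool_pos: [0.4, 0.0063, 0.2547]
eef_rot: [[0.697, 0.717, -0.007], [0.717, -0.697, 0.001], [-0.004, -0.006, -1.0]]
wrist_force: [-0.1, -0.4, 1.3]
opening: 0.0007
```

```bash
python3 -c "
from h import *
st()
plan([(.416,.000,.164,-44.7,5)],0,1)"
```

```text
7.25 [0.4    0.0063 0.2547] ydeg -44.2 z [-0.007  0.001 -1.   ] F [-0.1 -0.4  1.3] op 0.0007
[{"twist": [-0.01, 0.01, 0.02], "translation": [0.03, 0.07, 0.36], "gripper": 1}, {"twist": [-0.01, 0.01, 0.02], "translation": [0.03, 0.06, 0.36], "gripper": 1}, {"twist": [-0.01, 0.01, 0.02], "translation": [0.03, 0.07, 0.36], "gripper": 1}, {"twist": [-0.02, 0.01, 0.02], "translation": [0.02, 0.06, 0.37], "gripper": 1}, {"twist": [-0.01, 0.01, 0.02], "translation": [0.03, 0.06, 0.36], "gripper": 1}]
end [0.416 0.    0.164] [ 0.711 -0.703 -0.   ]
```

Call:
{"op": "play_rows", "data": {
  "rows": [
    {"twist": [0,0,0],"translation": [0.03,0.03,0.36],"gripper": 1},
    {"twist": [0,0,0],"translation": [0.03,0.05,0.36],"gripper": 1},
    {"twist": [0,0,0],"translation": [0.03,0.05,0.36],"gripper": 1},
    {"twist": [0,0,0],"translation": [0.02,0.05,0.37],"gripper": 1},
    {"twist": [0,0,0],"translation": [0.03,0.05,0.3],"gripper": 1}
  ]
}}

```text
time_s: 7.75
tool_pos: [0.4134, -0.0022, 0.1639]
eef_rot: [[0.7, 0.714, -0.004], [0.714, -0.7, -0.001], [-0.003, -0.002, -1.0]]
wrist_force: [-0.3, 0.1, -0.8]
opening: 0.0001
```

```bash
python3 -c "
from h import *
st()
a=r.get_image('side')[0]
cv2.imwrite('pics/f.png',cv2.resize(a[120:320,140:340],None,fx=3,fy=3)[...,::-1])
arc((.586,.022),1.5,[44,40,36,32,28,24,20,16,12,8],1,1,off=(-.017,0),z=.164)"
```

```text
7.75 [ 0.4134 -0.0022  0.1639] ydeg -44.5 z [-0.004 -0.001 -1.   ] F [-0.3  0.1 -0.8] op 0.0001
[{"twist": [-0.06, 0.05, -0.39], "translation": [0.03, 0.91, -0.04], "gripper": 1}, {"twist": [0.0, 0.0, -0.8], "translation": [-0.09, 0.19, 0.0], "gripper": 1}, {"twist": [0.0, 0.01, -0.8], "translation": [-0.08, 0.19, 0.0], "gripper": 1}, {"twist": [0.0, -0.0, -0.8], "translation": [-0.09, 0.19, 0.0], "gripper": 1}, {"twist": [0.0, -0.0, -0.8], "translation": [-0.08, 0.2, 0.0], "gripper": 1}]
[{"twist": [0.0, -0.0, -0.8], "translation": [-0.09, 0.19, 0.0], "gripper": 1}, {"twist": [0.0, -0.0, -0.8], "translation": [-0.08, 0.19, 0.0], "gripper": 1}, {"twist": [0.0, -0.0, -0.8], "translation": [-0.09, 0.19, 0.0], "gripper": 1}, {"twist": [0.0, -0.0, -0.8], "translation": [-0.08, 0.19, 0.0], "gripper": 1}, {"twist": [0.0, -0.0, -0.8], "translation": [-0.09, 0.19, 0.0], "gripper": 1}]
end [ 0.505 -0.105  0.164] [ 0.994 -0.114  0.   ]
```

View pics/f.png

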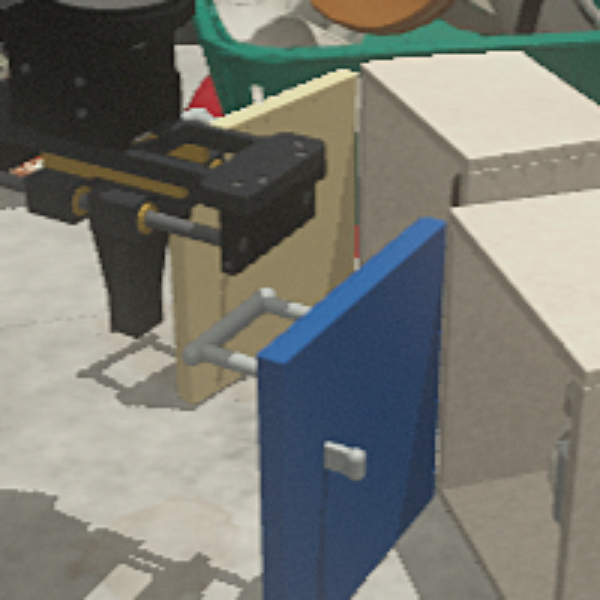

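The closed fingers are in front of the blue bar, and the gripper body clears the door top. Starting the push.

Call:
{"op": "play_rows", "data": {
  "rows": [
    {"twist": [0,0,0],"translation": [0.02,0.35,-0.02],"gripper": 1},
    {"twist": [0,0,-0.4],"translation": [0,0.35,-0.02],"gripper": 1},
    {"twist": [0,0,-0.8],"translation": [-0.06,0.25,0],"gripper": 1},
    {"twist": [0,0,-0.8],"translation": [-0.08,0.2,0],"gripper": 1},
    {"twist": [0,0,-0.8],"translation": [-0.08,0.2,0],"gripper": 1}
  ]
}}

```text
time_s: 8.3
tool_pos: [0.4591, -0.0594, 0.1641]
eef_rot: [[0.497, 0.868, -0.011], [0.868, -0.497, 0.0], [-0.005, -0.01, -1.0]]
wrist_force: [-0.7, 0.5, -0.3]
opening: 0.0006
```

```bash
python3 -c "
from h import *
st()
a=r.get_image('side')[0]
cv2.imwrite('pics/g.png',cv2.resize(a[120:320,140:340],None,fx=3,fy=3)[...,::-1])
arc((.586,.022),1.5,[28,24,20,16,12],1,1,off=(-.017,0),z=.164)"
```

```text
8.3 [ 0.4591 -0.0594  0.1641] ydeg -29.8 z [-0.011  0.    -1.   ] F [-0.7  0.5 -0.3] op 0.0006
[{"twist": [-0.06, 0.06, -0.65], "translation": [-0.09, 0.17, 0.01], "gripper": 1}, {"twist": [-0.0, -0.0, -0.8], "translation": [-0.08, 0.19, -0.0], "gripper": 1}, {"twist": [-0.0, -0.0, -0.8], "translation": [-0.09, 0.19, -0.0], "gripper": 1}, {"twist": [-0.0, -0.0, -0.8], "translation": [-0.09, 0.2, -0.0], "gripper": 1}, {"twist": [-0.0, -0.0, -0.8], "translation": [-0.08, 0.19, -0.0], "gripper": 1}]
end [ 0.497 -0.099  0.164] [ 0.983 -0.182 -0.   ]
```

View pics/g.png

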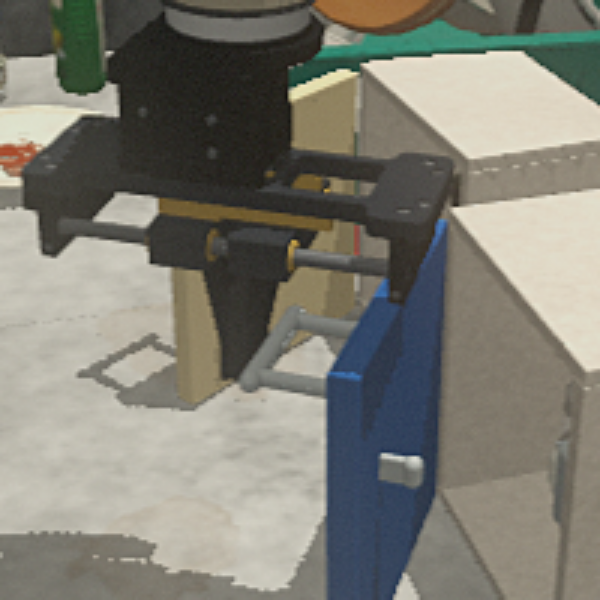

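The bar is being pushed evenly, and the door is now at around 30°.

Call:
{"op": "play_rows", "data": {
  "rows": [
    {"twist": [0,0.05,-0.7],"translation": [-0.09,0.18,0],"gripper": 1},
    {"twist": [-0.05,0,-0.8],"translation": [-0.08,0.19,0],"gripper": 1},
    {"twist": [0,0,-0.8],"translation": [-0.09,0.19,0],"gripper": 1},
    {"twist": [0,0,-0.8],"translation": [-0.09,0.2,0],"gripper": 1},
    {"twist": [0,0,-0.8],"translation": [-0.08,0.19,0],"gripper": 1}
  ]
}}

```text
time_s: 8.85
tool_pos: [0.4998, -0.1029, 0.167]
eef_rot: [[0.172, 0.985, 0.001], [0.985, -0.172, -0.0], [0.0, 0.001, -1.0]]
wrist_force: [-1.0, 0.4, -0.5]
opening: 0.0003
```

```bash
python3 -c "
from h import *
st()
arc((.586,.022),1.5,[7,5,3.5,2,0],1,1,off=(-.015,0),z=.164)"
```

```text
8.85 [ 0.4998 -0.1029  0.167 ] ydeg -9.9 z [ 0.001 -0.    -1.   ] F [-1.   0.4 -0.5] op 0.0003
[{"twist": [0.01, -0.0, -0.88], "translation": [-0.03, 0.2, 0.06], "gripper": 1}, {"twist": [0.0, -0.0, -0.4], "translation": [-0.05, 0.09, 0.0], "gripper": 1}, {"twist": [0.0, -0.0, -0.3], "translation": [-0.03, 0.07, 0.0], "gripper": 1}, {"twist": [0.0, -0.0, -0.3], "translation": [-0.03, 0.08, 0.0], "gripper": 1}, {"twist": [0.0, -0.0, -0.4], "translation": [-0.04, 0.09, 0.0], "gripper": 1}]
end [ 0.526 -0.114  0.164] [1.    0.026 0.   ]
```

Call:
{"op": "play_rows", "data": {
  "rows": [
    {"twist": [0,0,-0.8],"translation": [-0.03,0.16,0.04],"gripper": 1},
    {"twist": [0,0,-0.4],"translation": [-0.05,0.09,0],"gripper": 1},
    {"twist": [0,0,-0.3],"translation": [-0.03,0.07,0],"gripper": 1},
    {"twist": [0,0,-0.3],"translation": [-0.03,0.08,0],"gripper": 1},
    {"twist": [0,0,-0.3],"translation": [-0.03,0.08,0],"gripper": 1}
  ]
}}

```text
time_s: 9.35
tool_pos: [0.5115, -0.1108, 0.1657]
eef_rot: [[-0.013, 0.999, -0.03], [1.0, 0.013, 0.013], [0.014, -0.03, -0.999]]
wrist_force: [-7.9, 1.9, 6.6]
opening: 0.0006
```

```bash
python3 -c "
from h import *
st()
a=r.get_image('side')[0]
cv2.imwrite('pics/i.png',cv2.resize(a[120:320,180:420],None,fx=3,fy=3)[...,::-1])"
```

```text
9.35 [ 0.5115 -0.1108  0.1657] ydeg 0.7 z [-0.03   0.013 -0.999] F [-7.9  1.9  6.6] op 0.0006
```

View pics/i.png

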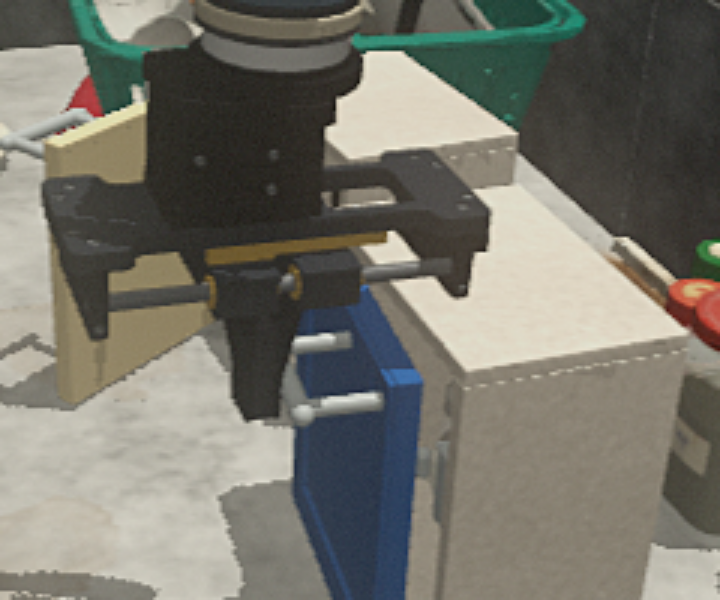

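The roller is now resisting at about 8 N, so I'll push a bit harder.

Call:
{"op": "play_rows", "data": {
  "rows": [
    {"twist": [-0.2,0.1,-0.1],"translation": [-0.03,0.15,0],"gripper": 1},
    {"twist": [-0.1,0.1,-0.1],"translation": [-0.03,0.18,0],"gripper": 1},
    {"twist": [-0.1,0,0],"translation": [-0.02,0.18,0],"gripper": 1},
    {"twist": [-0.1,0,0],"translation": [0,0.18,0],"gripper": 1},
    {"twist": [0,0,0],"translation": [0,0.15,0],"gripper": 1}
  ]
}}

```text
time_s: 9.9
tool_pos: [0.5255, -0.1143, 0.1662]
eef_rot: [[-0.035, 0.998, -0.054], [0.999, 0.037, 0.036], [0.038, -0.053, -0.998]]
wrist_force: [-16.9, -3.8, 11.8]
opening: 0.0002
```

```bash
python3 -c "
from h import *
st()
a=r.get_image('side')[0]
cv2.imwrite('pics/j.png',cv2.resize(a[120:320,180:420],None,fx=3,fy=3)[...,::-1])"
```

```text
9.9 [ 0.5255 -0.1143  0.1662] ydeg 2.1 z [-0.054  0.036 -0.998] F [-16.9  -3.8  11.8] op 0.0002
```

View pics/j.png

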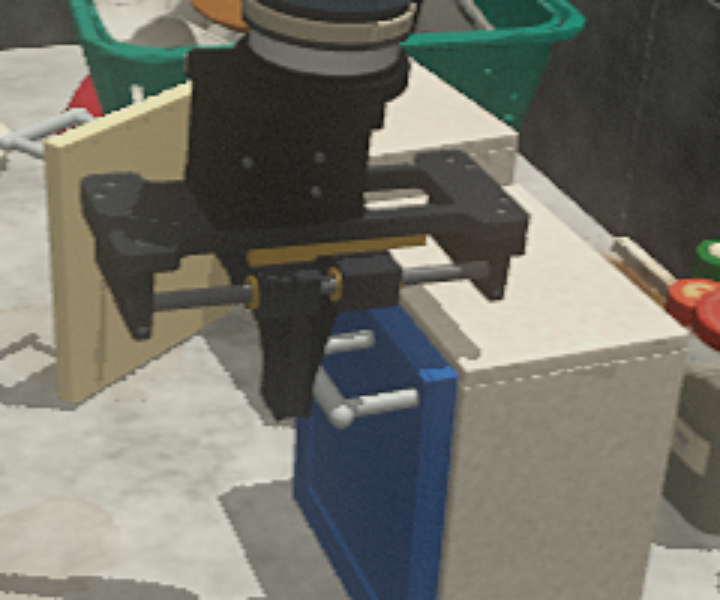

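The door looks home, with force rising to 17 N against the stop. I'll back off and check.

Call:
{"op": "play_rows", "data": {
  "rows": [
    {"twist": [0,0,0],"translation": [0,-0.3,0],"gripper": 1},
    {"twist": [0,0,0],"translation": [0,-0.5,0],"gripper": 1},
    {"twist": [0,0,0],"translation": [0,-0.5,0],"gripper": 1},
    {"twist": [0,0,0],"translation": [0,-0.2,-0.5],"gripper": 1},
    {"twist": [0,0,0],"translation": [0,0,-0.7],"gripper": 1}
  ]
}}

```text
time_s: 10.45
tool_pos: [0.4521, -0.121, 0.2301]
eef_rot: [[-0.03, 0.998, -0.058], [0.999, 0.032, 0.039], [0.041, -0.057, -0.998]]
wrist_force: [1.0, 0.2, -0.3]
opening: 0.0004
```

Call:
{"op": "play_rows", "data": {
  "rows": [
    {"twist": [0,0,0],"translation": [-0.6,0,-0.7],"gripper": 1},
    {"twist": [0,0,0],"translation": [-0.9,0,-0.3],"gripper": 1},
    {"twist": [0,0,0],"translation": [-0.9,0,0],"gripper": 1},
    {"twist": [0,0,0],"translation": [-0.9,0,0],"gripper": 1},
    {"twist": [0,0,0],"translation": [-0.5,0,0],"gripper": 1}
  ]
}}

```text
time_s: 10.95
tool_pos: [0.4678, -0.3214, 0.2852]
eef_rot: [[-0.033, 0.999, -0.037], [0.999, 0.034, 0.026], [0.027, -0.036, -0.999]]
wrist_force: [0.0, 0.8, -0.3]
opening: 0.0001
```

```bash
python3 - <<'E'
from h import *
np.set_printoptions(precision=3,suppress=True)
st()
for c in ("side","top"):
    im,d=r.get_image(c); cv2.imwrite(f"pics/k_{c}.png",im[...,::-1]); P=cloud(c,d)
    for l in ("blue_door","cream_door"):
        for k in r.regions_of(c,l)[:1]:
            m=(cv2.erode(k["mask"].astype(np.uint8),np.ones((3,3)))>0)&(d>0); q=P[m]
            q=q[(q[:,2]<.165)&(q[:,2]>.02)]
            if len(q)<50: print(c,l,len(q)); continue
            rng=np.random.default_rng(0);best=0
            for _ in range(500):
                a,b=q[rng.choice(len(q),2,False),:2]; n=np.array([-(b-a)[1],(b-a)[0]]); L=np.linalg.norm(n)
                if L<.02: continue
                n/=L; i=abs((q[:,:2]-a)@n)<.003
                if i.sum()>best: best=i.sum();bi=i
            w=q[bi,:2]; c0=w.mean(0); t=np.linalg.svd(w-c0,full_matrices=False)[2][0]; t=t*np.sign(t@[.01,1]); s=(w-c0)@t
            print(c,l,k["score"],best,len(q),"yaw",np.degrees(np.arctan2(-t[0],t[1])),c0+t*s.min(),c0+t*s.max())
E
```

```text
10.95 [ 0.468 -0.321  0.285] ydeg 1.9 z [-0.037  0.026 -0.999] F [ 0.   0.8 -0.3] op 0.0001
side blue_door 0.72 1797 2263 yaw 0.6387721481776025 [ 0.581 -0.155] [ 0.58  -0.007]
side cream_door 0.58 709 724 yaw -54.99990379273029 [0.464 0.156] [0.593 0.246]
top blue_door 0.95 1505 1546 yaw 1.5238324348820593 [ 0.582 -0.152] [0.577 0.02 ]
top cream_door 0.63 663 722 yaw -55.07304217369274 [0.454 0.167] [0.592 0.262]
```

View pics/k_side.png

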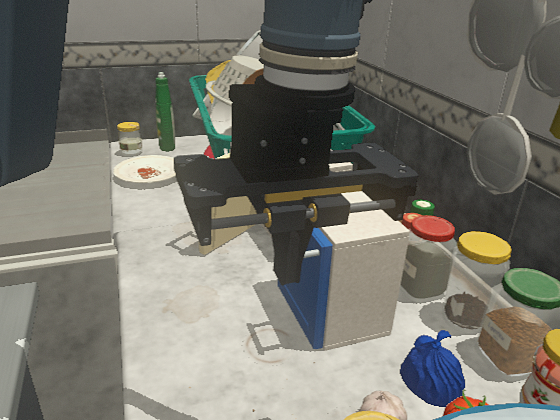

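View pics/k_top.png

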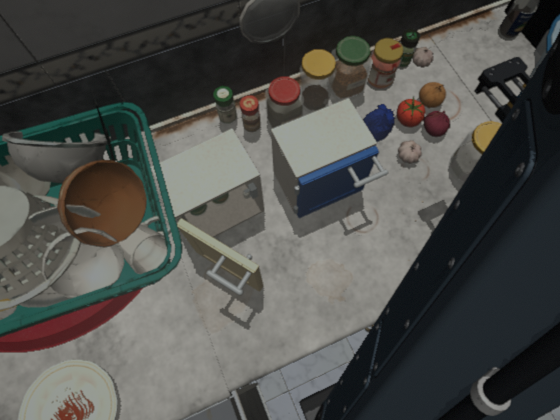

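The side view shows the blue door flush with its cupboard at (310,290). The top view shows it flush along (290,190)–(375,152), and the cream door standing open at (220,250). Both angles fit, so I'm handing in.

```bash
python3 -c "
from h import *
st();print(r.hand_in())"
```

```text
11.25 [ 0.4667 -0.3156  0.284 ] ydeg 2.1 z [-0.041  0.031 -0.999] F [0.2 0.6 0.4] op 0.0004
the job is handed in; nothing more can be done
None
```

The blue door is shut and the cream door is standing open. I handed the job in at about 11.3 s with the robot touching nothing.

- **Cream door (done first):** I caged its handle between the fingers, pulled it out of its catch and swung it open. Both cameras put the door's yaw at -55°. The cupboard's own yaw is about 5.5°, so the door is open by about 60°.
- **Blue door:** I pushed its handle with the closed fingers through the roller resistance until the force reached about 17 N against the stop. After I backed off, the top camera put the door's yaw at 1.5°, matching the cupboard's 1.4–1.7°.

One check disagreed slightly: the side camera read 0.6° for the blue door, but the gripper partly blocked its view. Both pictures show the door flush, and nothing was knocked over.

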